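# Lay out rinsed tweezers to dry and set the gas valve two turns open

### The job

Lay the rinsed silver tweezers flat along the middle of the drying tray with their points towards the gas nozzle and let go of them. Then, by the handle on its wheel, screw the valve fully shut (clockwise from above) until it stops, and back it off exactly two full turns from the stop. Finish still gripping the wheel's handle there, and leave the vial, loupe and wood block standing where they are.

Things in the scene. Friction and masses are not known exactly. Their poses are not given: they have to be found in the camera images.
- tweezers: Loose silver fine tweezers (rigid, points together, arms bowed apart), lying flat, 118 mm long, about 12 mm wide at the middle, narrow at the points, 9 mm thick, about 30 g. Origin at the middle of the underside; +y axis roughly towards the joined blunt end, -y towards the points, z up. The line from butt to tips is turned 0.14 rad from -y towards +x and passes the origin.
- tips (a point): The points of the tweezers, 4 mm above their underside.
- butt (a point): The joined blunt end of the tweezers, 4 mm above their underside.
- station: Fixed drying station on an aluminium plate 90 x 345 x 8 mm. Origin on the table surface; z up; +y runs from valve to tray; -x is the side facing the robot; yaw within 0.25 rad. A brass needle valve with handwheel stands at y = -90 mm; from it a thin pipe and nozzle (top 33 mm up) point along +y at the tray and end at y = 20 mm. Highest part: the handle's top, 146 mm above the table.
- tray_floor (a point): Centre of the floor of the steel drying tray, 11 mm above the table, at y = 108 mm of the station. Inside the tray is 78 mm (station x) by 154 mm (station y), walls 3 mm thick, their rim 7 mm above the floor. The nozzle's end of the tray is its -y end.
- nozzle_tip (a point): End of the gas nozzle, 27 mm above the table, just outside the tray's -y end.
- wheel_axis (a point): Point on the upright axis of the handwheel, at mid-height of its rim, 85 mm above the table. The rim is a dark steel ring of 40 mm mean radius and 12 mm section (top at 91 mm), with three spokes and a hub whose top is at 95 mm.
- wheel_handle: Upright black handle on the wheel's rim, 17 mm thick (19 mm near its top), 52 mm long, 40 mm from the wheel's axis; it revolves freely on its own pin, so fingers that hold it need not turn as the wheel goes round. Origin at its lower end, 94 mm above the table; z up.
- handle_mid (a point): On the axis of the handle, 30 mm above its lower end, 124 mm above the table: the place to grip from above with any yaw.
- valve_wheel (a joint): Angle of the handwheel in rad: 0 = shut, at the hard stop, with the handle straight towards the station's -x; grows counterclockwise seen from above as the valve opens, up to 19.5; two turns = 12.57. It starts somewhere between 2.2 and 7. Stiff packing: about 0.2 N m, 5 N at the handle; it stays where it is left.
- brown_vial: Small brown vial with black cap, 19 mm wide, 50 mm tall, standing before the station on the robot's side; origin at the centre of its underside. Leave it.
- loupe: Black eyepiece loupe, 40 mm wide, 35 mm tall, standing before the tray on the robot's side; origin at the centre of its underside. Leave it.
- wood_block: Flat wooden block 61 x 74 x 16 mm on the table beyond the valve's (right) end of the station; origin at the centre of its underside. Leave it.
Not all that is in view belongs to the job. There is more than one size of the loupe; the job needs the larger.

How it is judged:
On the way, in this order (a step that is already met when the one before it is completed fails the run):
1. the tweezers lie flat along the middle of the tray, points towards the nozzle, let go (x of tips in the frame of station between -0.022 and 0.022 m and x of butt in the frame of station between -0.022 and 0.022 m and y of tips in the frame of station between 0.03 and 0.085 m and y of butt in the frame of station between 0.131 and 0.187 m and height (world z) of each of tips, butt below 0.02 m and contact force between the fingers and tweezers below 0.1 N and linear speed of tweezers below 0.02 m/s), for 0.2 s.
2. the valve is screwed fully shut against its stop (value of joint valve_wheel below 0.06 rad), for 0.1 s.
At the end, for the whole second after the job is handed in: The tweezers lie let go and flat in the tray, both ends within 22 mm of its centreline, points at the nozzle end; the wheel is at rest two turns (within 0.25 rad) open from its stop; the fingers grip its handle with over 3 N, TCP within 35 mm of the handle's middle; the bystanders stand (all of step 1 and value of joint valve_wheel between 12.316 and 12.816 rad and velocity of joint valve_wheel between -0.1 and 0.1 rad/s and contact force between the fingers and wheel_handle above 3 N and distance between the grasp point and handle_mid below 0.035 m and angle between each of brown_vial, loupe, wood_block's own z axis and vertical below 0.2 rad); the arm keeps its last pose, push and grip.
It fails at once if the brown vial is knocked or moved by more than 25 mm (distance of brown_vial from where it was at the start of the episode above 0.025 m or angle between brown_vial's own z axis and vertical above 0.5 rad).
It fails at once if the loupe is knocked or moved by more than 25 mm (distance of loupe from where it was at the start of the episode above 0.025 m or angle between loupe's own z axis and vertical above 0.5 rad).
It fails at once if the wood block is knocked or moved by more than 25 mm (distance of wood_block from where it was at the start of the episode above 0.025 m or angle between wood_block's own z axis and vertical above 0.5 rad).
It also fails if it takes over 66 s, if anything falls off the work surface, if the arm or the gripper's body presses on something with over 40 N, if the wrist force passes 120 N, or if a joint passes its speed limit or range.

### The arm

A 7-joint arm with a two-finger parallel gripper is mounted at the origin on a cart in front of the work surface, level with it; the furniture and walls round the work are solid. World frame = base frame: x ahead of the robot, y to its left, z up, the work surface at z = 0. Lengths are in m, angles in rad, forces in N, time in s.
With the tool pointing down it reaches from about 0.4 to 0.9 m from the base axis. Payload 5.5 kg.
Tool frame: the origin (TCP) lies between the finger pads, 19 mm behind the fingertips; this is the grasp point; z points along the fingers, y is the line along which they close (so a half turn about z gives the same grasp; the last joint's range is limited). The gripper opens to 92 mm and grips with 3 to 60 N. Pads are 19 mm wide; open, the fingers measure 130 mm over their backs; the gripper's body (75 mm by 190 mm) begins 47 mm behind the grasp point.
Start: joints at [-0.973, 0.501, -0.427, 1.55, 0.221, 1.138, -0.21], TCP at [0.214, 0.614, 0.246] pointing down, gripper open.
Joint ranges: [-2.88, 2.88], [-0.31, 2.03], [-1.54, 1.56], [0.2, 2.42], [-1.41, 4.55], [0.19, 2.02], [-2.57, 2.57]. Speed limits (rad/s): [2.57, 2.57, 3.14, 3.14, 3.14, 3.14, 3.14].

### API

Orientations are given as a rotation vector (axis times angle).
In Python, from bench import r gives the robot as it stands.
- The arm moves only by the shell command python3 -m inch 'ROWS' [FORCE]. ROWS is JSON, a list of rows, each an object of numbers: "grip": the opening, from 0 (shut) to 1 (fully open); "dx", "dy", "dz": the shift along the tool's x, y, z in mm; "ax", "ay", "az": the turn, a rotation vector about the tool's x, y, z in degrees. A call has 1 to 8 rows; each row shifts and turns the commanded pose from where the row before left it, along the tool's axes as they then stand; what a row does not reach is not made up. A row lasts 1/12 s, in which the tool goes at most 41.7 mm and 7.16 degrees, less where a joint would pass 70% of its speed; a pose out of reach is approached as far as the arm can. A call is refused whole if a number of a shift passes 41.7 or a number of a turn 7.16, either way. A call with a gripper value outside its range is refused whole. The fingers move at their own pace and stop on an object; FORCE is the grip in N (left out, the last holds). Time passes only in rows, so rows that do not move let the fingers close. It gives the time, the measured TCP pose, the force, the opening and the grip force at its end, in the units of the state.
- r.sense(): the state, without advancing time (a new reading comes with each control period).
- r.get_image(name): name is "scene" or "top"; returns a dict with "color" (384x512x3 uint8, blue, green, red), "z_map" (384x512 float32, m along the optical axis (not along the pixel's ray), 0 where there is no reading), "intrinsics" (3x3 intrinsics, pixels), "dist_coeffs" ([k1, k2, p1, p2, k3] as OpenCV has them; the pictures are not rectified), "rvec" (rotation vector, rad) and "tvec" (3), from world to camera coordinates, as OpenCV has them. Camera axes: x right, y down, z forward; pixel columns grow to the right and rows downward; lengths in m; the calibration is good to about 2 mm. A picture is of the moment at which its call begins.
- r.job_done(): hands the job in; it is judged then, once.
Trained networks look in a picture, given as the dict that the camera call returned (one of the last four; its "shot" number tells which), for a name from the list of things; names that differ only in an ending like _2 or _b are one class to them, and where a whole thing is asked for, a point or a joint stands for the part that bears it (a point fixed in the world has none). Each returns a list of dicts, best first, with "p" (0 to 1); they miss things now and then, are a little off and sometimes report something else, mostly with a low value. They report only what shows in the picture. A call takes as long as a camera call. They do not tell look-alikes from the thing itself.
- r.boxes_of(picture, query): "position" ([column, row] in pixels, amid what is visible of it).
The state is a dict: "time": time; "joint_pos": joint angles; "qd": joint speeds; "joint_torque": joint torques, N m; "tool_pos": TCP position; "tool_rot": TCP orientation; "contact_force": force on the tool from outside, world axes, zero at the start; "moment": the same for the moment, N m; "opening": opening from 0.0 (shut) to 1.0 (fully open); "grasp_force": force on a finger pad.
Only numpy, scipy, OpenCV 4.12 (cv2) and the standard library are available. Lean on these libraries where they do the work, as an engineer would, in place of code of your own. Each camera call takes 0.05 s, during which the arm holds its last target. There are 200 camera calls.

## Working session

There is one attempt and no reset: what is moved stays moved. The work goes in short steps, Python scripts to look and compute and a shell command to move; the robot and the scene stay as the last step left them, time stands still between calls to the robot, and variables do not carry over. Pictures are saved under pics/ and viewed, at most 10 in all, crops included, and the job is handed in when it is done.

```bash
mkdir -p pics; ls
cat > h.py <<'E'
import numpy as np, cv2
from bench import r
def cam(p):
    R=cv2.Rodrigues(np.array(p["rvec"],float))[0]; return R,np.array(p["tvec"],float).ravel(),np.array(p["intrinsics"],float),np.array(p["dist_coeffs"],float)
def px2w(p,uv,z=None):
    """pixel -> world; depth map, or intersect plane z"""
    R,t,K,d=cam(p); uv=np.array(uv,float).reshape(-1,2)
    n=cv2.undistortPoints(uv.reshape(-1,1,2),K,d).reshape(-1,2); ray=np.c_[n,np.ones(len(n))]
    if z is None:
        zz=p["z_map"][uv[:,1].round().astype(int),uv[:,0].round().astype(int)]
        return (ray*zz[:,None]-t)@R
    c=-R.T@t; w=ray@R; return c+w*((z-c[2])/w[:,2])[:,None]
def w2px(p,X):
    R,t,K,d=cam(p); return cv2.projectPoints(np.array(X,float).reshape(-1,3),p["rvec"],p["tvec"],K,d)[0].reshape(-1,2)
E
python3 - <<'E'
from h import *
s=r.sense(); print(s)
for n in ("scene","top"):
    p=r.get_image(n); cv2.imwrite(f"pics/{n}0.png",p["color"])
    R,t,K,d=cam(p); print(n,"cam at",-R.T@t)
    for q in ("tweezers","tips","butt","station","tray_floor","nozzle_tip","wheel_axis","wheel_handle","brown_vial","loupe","wood_block"):
        for o in r.boxes_of(p,q)[:3]:
            print(q,np.round(o["p"],2),np.round(o["position"]),np.round(px2w(p,o["position"])[0],3))
E
```

```text
pics
{'time': 0.0, 'joint_pos': array([-0.972813  ,  0.50184301, -0.42679055,  1.55147849,  0.22078501,
        1.1382993 , -0.21028474]), 'qd': array([-0.00079873,  0.00043466,  0.00155899,  0.00046929, -0.00170767,
       -0.00069549,  0.00087863]), 'joint_torque': array([ 1.27495339e-03, -5.66582501e+01, -5.81568360e+00, -2.79120040e+01,
       -6.86190301e-02,  3.09161993e-02,  1.99803003e-04]), 'tool_pos': array([0.21338108, 0.61325534, 0.24446945]), 'tool_rot': array([-5.23250006e-01, -3.09730156e+00,  3.03507703e-03]), 'contact_force': array([-1.14335278, -0.51524079,  0.27820032]), 'moment': array([-0.02313806,  0.0471741 ,  0.0205729 ]), 'grasp_force': 0.0, 'opening': 0.9979847153780392}
scene cam at [0.27409466 0.46212017 0.73015074]
tweezers 0.61 [201. 219.] [0.69  0.109 0.005]
tips 0.57 [202. 218.] [0.688 0.106 0.007]
butt 0.66 [201. 223.] [0.682 0.118 0.006]
station 0.87 [242. 247.] [0.57  0.115 0.009]
tray_floor 0.68 [245. 251.] [0.557 0.121 0.012]
tray_floor 0.67 [324. 191.] [ 0.506 -0.111  0.017]
nozzle_tip 0.77 [243. 247.] [0.567 0.116 0.014]
wheel_axis 0.81 [247. 247.] [0.562 0.109 0.007]
wheel_axis 0.32 [208. 211.] [0.694 0.08  0.001]
brown_vial 0.46 [291. 259.] [0.465 0.091 0.031]
loupe 0.7 [232. 307.] [0.497 0.24  0.036]
loupe 0.67 [157. 230.] [0.737 0.193 0.02 ]
wood_block 0.66 [324. 188.] [ 0.51  -0.117  0.018]
top cam at [0.39350174 0.00397418 1.16668578]
station 0.56 [212. 214.] [0.564 0.102 0.029]
tray_floor 0.81 [211. 213.] [0.569 0.107 0.009]
nozzle_tip 0.75 [211. 214.] [0.563 0.104 0.034]
wheel_axis 0.84 [212. 214.] [0.564 0.101 0.029]
brown_vial 0.37 [216. 249.] [0.475 0.089 0.051]
loupe 0.76 [163. 235.] [0.511 0.221 0.034]
wood_block 0.87 [300. 237.] [ 0.506 -0.114  0.017]
wood_block 0.25 [212. 218.] [0.557 0.103 0.008]
```

```bash
python3 -c "
import cv2
a=cv2.imread('pics/scene0.png')[130:360,100:400]; b=cv2.imread('pics/top0.png')[140:290,130:330]
cv2.imwrite('pics/sc.png',cv2.resize(a,None,fx=2.6,fy=2.6,interpolation=2)); cv2.imwrite('pics/tc.png',cv2.resize(b,None,fx=4,fy=4,interpolation=2))"
```

```text
(no output)
```

View pics/sc.png

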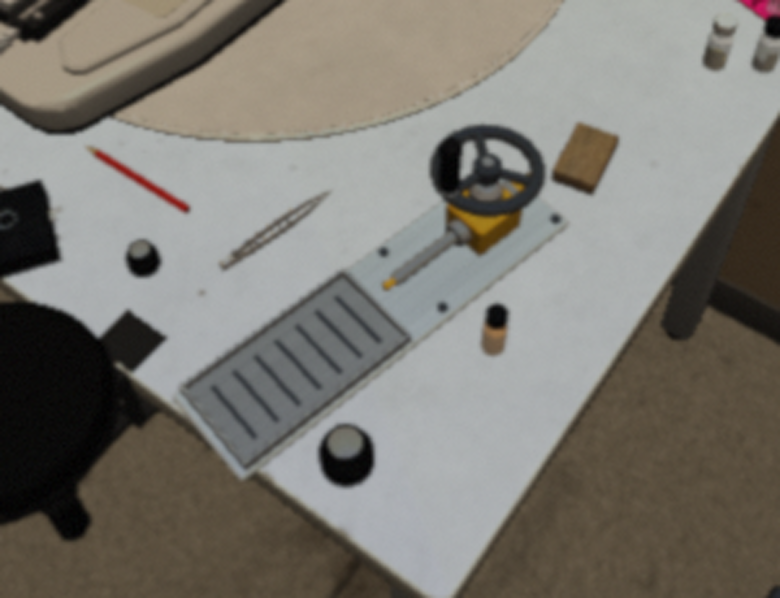

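View pics/tc.png

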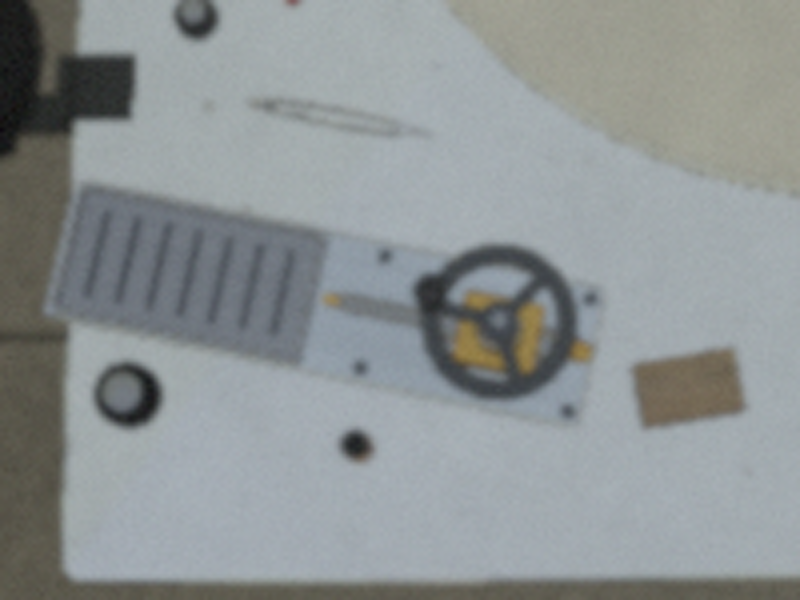

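The scene view shows the tweezers beyond the tray, their thin end to the right, with the pencil and the small loupe as distractors. In the top crop, tray corners are at (85,185), (328,237), (303,362) and (48,313), the wheel hub is at (498,321) and the handle at (432,292). Next I measure these.

```bash
cat >> h.py <<'E'
def cloud(p):
    v,u=np.nonzero(p["z_map"]>0); return px2w(p,np.c_[u,v]),np.c_[u,v]
E
python3 - <<'E'
from h import *
from scipy.optimize import least_squares
T=r.get_image("top"); S=r.get_image("scene")
tc=np.array([[85,185],[328,237],[303,362],[48,313]])/4+[130,140]
W=px2w(T,tc-0.375,.018)[:,:2]; print("tray",W.round(3).tolist(), np.linalg.norm(W-np.roll(W,-1,0),axis=1))
mid=W.mean(0); d=(W[0]+W[3]-W[1]-W[2])/2; yaw=np.arctan2(-d[0],d[1]); print("mid",mid,"yaw",yaw)
for n,p in (("top",T),("scene",S)):
    X,uv=cloud(p); near=(abs(X[:,0]-.57)<.12)&(abs(X[:,1]-.04)<.12)
    m=near&(X[:,2]>.083)&(X[:,2]<.094)
    f=least_squares(lambda q:np.hypot(X[m,0]-q[0],X[m,1]-q[1])-.040,[.56,.02],loss="soft_l1",f_scale=.004); print(n,"wheel",f.x,m.sum())
    m=near&(X[:,2]>.112); print(n,"handle",X[m].mean(0) if m.any() else None,X[m][:,2].max() if m.any() else 0,m.sum())
print("hub px", px2w(T,np.array([[498,321]])/4+[130,140]-.375,.095), "handle px",px2w(T,np.array([[432,290]])/4+[130,140]-.375,.146))
a=px2w(T,np.array([[258,104],[430,133]])/4+[130,140]-.375,.004); b=px2w(S,np.array([[222,267],[330,192]])/2.6+[100,130],.004)
print("twz butt,tip",a.round(3).tolist(),b.round(3).tolist(),np.linalg.norm(a[0]-a[1]),np.linalg.norm(b[0]-b[1]))
c=S["color"][195:242,175:240]; c=cv2.convertScaleAbs(c,alpha=1.8,beta=-120); cv2.imwrite("pics/tw.png",cv2.resize(c,None,fx=10,fy=10,interpolation=2))
E
```

```text
tray [[0.637, 0.258], [0.603, 0.104], [0.524, 0.119], [0.556, 0.279]] [0.15809965 0.07963488 0.16331215 0.08404463]
mid [0.5801181  0.18986146] yaw -0.2084228702443548
top wheel [ 0.53855024 -0.00348217] 633
top handle [0.54802862 0.03542976 0.14126724] 0.14962649856207955 62
scene wheel [0.54029378 0.00105709] 720
scene handle [0.54748838 0.04065303 0.13466259] 0.14783580643028785 132
hub px [[ 0.53840509 -0.00133146  0.095     ]] handle px [[0.54906911 0.03507855 0.146     ]]
twz butt,tip [[0.692, 0.151, 0.004], [0.672, 0.04, 0.004]] [[0.693, 0.156, 0.004], [0.67, 0.041, 0.004]] 0.11214215954388074 0.11682365513612912
```

View pics/tw.png

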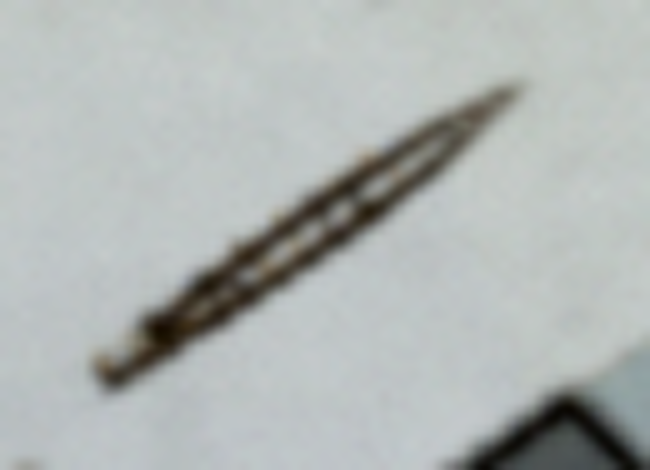

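The enhanced crop shows the joined blunt end at lower left and the points at upper right. The tweezers are therefore already almost aligned with the tray, and the wheel and tray distances agree with the 198 mm given.

```bash
cat >> h.py <<'E'
from scipy.spatial.transform import Rotation as Ro
def to(pos,cy=None):
    """tool-frame shift (mm) and turn (deg) to a TCP position; tool down, closing line along xy direction cy"""
    s=r.sense(); R=Ro.from_rotvec(s["tool_rot"]); M=R.as_matrix()
    d=np.array(pos)-s["tool_pos"]; print("t %.2f"%s["time"],"tcp",s["tool_pos"].round(4),"shift(now axes) mm",(M.T@d*1000).round(1), "F",s["contact_force"].round(1),"open",round(s["opening"],3),"grip",round(s["grasp_force"],1))
    if cy is not None:
        y=np.r_[cy,0]/np.linalg.norm(cy)
        if y@M[:,1]<0: y=-y
        z=np.array([0,0,-1.]); G=np.c_[np.cross(y,z),y,z]
        print("turn deg",np.degrees(Ro.from_matrix(M.T@G).as_rotvec()).round(1),"shift in final axes",(G.T@d*1000).round(1))
E
python3 - <<'E'
from h import *
to([.6815,.097,.10],[.982,-.187])
print(Ro.from_rotvec(r.sense()["tool_rot"]).as_matrix().round(3))
T=r.get_image("top"); X,_=cloud(T)
for x in np.arange(.1,.95,.1): print("%.1f"%x,[ "%.2f"%X[(abs(X[:,0]-x)<.05)&(abs(X[:,1]-y)<.05)][:,2].max() if ((abs(X[:,0]-x)<.05)&(abs(X[:,1]-y)<.05)).any() else "-" for y in np.arange(-.2,.75,.1)])
E
```

```text
t 1.30 tcp [0.2136 0.6139 0.2455] shift(now axes) mm [-611.8 -334.4  145.5] F [0.7 0.8 0.5] open 1.0 grip 0.0
turn deg [-0.  -0.  81.6] shift in final axes [-420.2  556.4  145.5]
[[-0.944  0.329 -0.   ]
 [ 0.329  0.944 -0.   ]
 [ 0.    -0.    -1.   ]]
0.1 ['-0.00', '-0.00', '-0.01', '-0.02', '-0.01', '-0.73', '-0.73', '-0.73', '-0.73', '-0.73']
0.2 ['-0.00', '0.00', '-0.01', '-0.01', '-0.64', '-0.74', '-0.73', '-0.74', '-0.74', '-0.73']
0.3 ['-0.74', '-0.73', '-0.73', '-0.73', '-0.73', '-0.73', '-0.73', '-0.73', '-0.73', '-0.73']
0.4 ['0.01', '0.01', '0.01', '0.01', '0.01', '0.01', '-0.74', '-0.73', '-0.74', '-0.73']
0.5 ['0.02', '0.03', '0.15', '0.05', '0.04', '0.01', '-0.74', '-0.73', '-0.74', '-0.73']
0.6 ['0.01', '0.02', '0.15', '0.04', '0.02', '0.09', '0.09', '-0.74', '-0.74', '-0.73']
0.7 ['0.01', '0.01', '0.01', '0.02', '0.03', '0.09', '0.09', '-0.74', '-0.73', '-0.74']
0.8 ['0.38', '0.14', '0.01', '0.02', '0.03', '0.09', '0.09', '-0.73', '-0.74', '-0.74']
0.9 ['0.40', '0.42', '0.43', '0.40', '0.06', '0.03', '-0.75', '-0.74', '-', '-0.74']
```

```bash
python3 -m inch '[{"dx":-34,"dy":-18.5,"grip":0.45},{"dx":-34,"dy":-18.5},{"dx":-34,"dy":-18.5},{"dx":-34,"dy":-18.5},{"dx":-34,"dy":-18.5},{"dx":-34,"dy":-18.5},{"dx":-34,"dy":-18.5},{"dx":-34,"dy":-18.5}]' 10 && python3 -m inch '[{"dx":-34,"dy":-18.5},{"dx":-34,"dy":-18.5},{"dx":-34,"dy":-18.5},{"dx":-34,"dy":-18.5},{"az":7},{"az":7},{"az":7},{"az":7}]' && python3 -m inch '[{"az":7},{"az":7},{"az":7},{"az":7},{"az":7},{"az":7},{"az":7},{}]' && python3 -c "
from h import *
to([.6815,.097,.10],[.982,-.187])"
```

```text
$[0]: bad value
```

```bash
python3 -m inch '[{"grip":0.45,"dx":-34,"dy":-18.5,"dz":0,"ax":0,"ay":0,"az":0}]' 10; python3 -m inch '[{"grip":0.45,"dx":-34,"dy":-18.5}]' 10
```

```text
time: 1.43
tool_pos: [0.2313, 0.5905, 0.2459]
tool_rot: [-0.505, -3.094, -0.007]
contact_force: [-1.1, -0.1, 0.6]
opening: 0.964
grasp_force: 0.0$[0]: bad value
```

```bash
python3 -c "
from h import *
to([.6815,.097,.10],[.982,-.187])"; python3 -m inch --help | head -20
```

```text
t 1.43 tcp [0.2313 0.5905 0.2459] shift(now axes) mm [-584.8 -325.1  140.8] F [-1.1 -0.1  0.6] open 0.964 grip 0.0
turn deg [-0.1 -0.5 82.2] shift in final axes [-400.5  534.6  145.9]invalid input: not JSON, or not a number
```

```bash
python3 -m inch '[{"grip":0.45,"dx":-36,"dy":-20,"dz":0,"ax":0,"ay":0,"az":0},{"grip":0.45,"dx":-36,"dy":-20,"dz":0,"ax":0,"ay":0,"az":0},{"grip":0.45,"dx":-36,"dy":-20,"dz":0,"ax":0,"ay":0,"az":0},{"grip":0.45,"dx":-36,"dy":-20,"dz":0,"ax":0,"ay":0,"az":0},{"grip":0.45,"dx":-36,"dy":-20,"dz":0,"ax":0,"ay":0,"az":0},{"grip":0.45,"dx":-36,"dy":-20,"dz":0,"ax":0,"ay":0,"az":0},{"grip":0.45,"dx":-36,"dy":-20,"dz":0,"ax":0,"ay":0,"az":0},{"grip":0.45,"dx":-36,"dy":-20,"dz":0,"ax":0,"ay":0,"az":0}]' 10 && python3 -m inch '[{"grip":0.45,"dx":-36,"dy":-20,"dz":0,"ax":0,"ay":0,"az":0},{"grip":0.45,"dx":-36,"dy":-20,"dz":0,"ax":0,"ay":0,"az":0},{"grip":0.45,"dx":-36,"dy":-20,"dz":0,"ax":0,"ay":0,"az":0},{"grip":0.45,"dx":-36,"dy":-20,"dz":0,"ax":0,"ay":0,"az":0},{"grip":0.45,"dx":0,"dy":0,"dz":5,"ax":0,"ay":0,"az":7},{"grip":0.45,"dx":0,"dy":0,"dz":5,"ax":0,"ay":0,"az":7},{"grip":0.45,"dx":0,"dy":0,"dz":5,"ax":0,"ay":0,"az":7},{"grip":0.45,"dx":0,"dy":0,"dz":5,"ax":0,"ay":0,"az":7}]' && python3 -m inch '[{"grip":0.45,"dx":0,"dy":0,"dz":5,"ax":0,"ay":0,"az":7},{"grip":0.45,"dx":0,"dy":0,"dz":5,"ax":0,"ay":0,"az":7},{"grip":0.45,"dx":0,"dy":0,"dz":5,"ax":0,"ay":0,"az":7},{"grip":0.45,"dx":0,"dy":0,"dz":5,"ax":0,"ay":0,"az":7},{"grip":0.45,"dx":0,"dy":0,"dz":5,"ax":0,"ay":0,"az":7},{"grip":0.45,"dx":0,"dy":0,"dz":5,"ax":0,"ay":0,"az":7},{"grip":0.45,"dx":0,"dy":0,"dz":5,"ax":0,"ay":0,"az":7},{"grip":0.45,"dx":0,"dy":0,"dz":0,"ax":0,"ay":0,"az":4}]' && python3 -c "
from h import *
to([.6815,.097,.06],[.982,-.187])"
```

```text
time: 2.1
tool_pos: [0.4602, 0.3379, 0.2459]
tool_rot: [0.523, 3.097, 0.001]
contact_force: [0.2, 0.5, 0.1]
opening: 0.458
grasp_force: 0.0
time: 2.77
tool_pos: [0.569, 0.2163, 0.2253]
tool_rot: [-1.267, -2.875, -0.0]
contact_force: [0.1, 1.2, -0.3]
opening: 0.45
grasp_force: 0.0
time: 3.43
tool_pos: [0.5681, 0.2166, 0.1894]
tool_rot: [-2.415, -2.008, 0.002]
contact_force: [-1.0, 0.2, 0.4]
opening: 0.446
grasp_force: 0.0
t 3.43 tcp [0.5681 0.2166 0.1894] shift(now axes) mm [-96.8 133.5 129.3] F [-1.   0.2  0.4] open 0.446 grip 0.0
turn deg [-0.1  0.   0.3] shift in final axes [-96.3 133.8 129.4]
```

```bash
python3 -m inch '[{"grip":0.45,"dx":-19.3,"dy":26.8,"dz":0,"ax":0,"ay":0,"az":0},{"grip":0.45,"dx":-19.3,"dy":26.8,"dz":0,"ax":0,"ay":0,"az":0},{"grip":0.45,"dx":-19.3,"dy":26.8,"dz":10,"ax":0,"ay":0,"az":0},{"grip":0.45,"dx":-19.3,"dy":26.8,"dz":20,"ax":0,"ay":0,"az":0},{"grip":0.45,"dx":-19.3,"dy":26.8,"dz":30,"ax":0,"ay":0,"az":0},{"grip":0.45,"dx":0,"dy":0,"dz":35,"ax":0,"ay":0,"az":0},{"grip":0.45,"dx":0,"dy":0,"dz":34,"ax":0,"ay":0,"az":0},{"grip":0.45,"dx":0,"dy":0,"dz":0,"ax":0,"ay":0,"az":0}]'
python3 - <<'E'
from h import *
to([.6815,.097,.0225],[.982,-.187])
for n,z in (("scene",(150,270,150,250)),):
    p=r.get_image(n); cv2.imwrite("pics/g1.png",cv2.resize(p["color"][z[2]:z[3],z[0]:z[1]],None,fx=5,fy=5,interpolation=2))
    s=r.sense(); print(w2px(p,s["tool_pos"]+[0,0,-.019]))
E
```

```text
time: 4.1
tool_pos: [0.6763, 0.0979, 0.0552]
tool_rot: [-2.406, -2.01, 0.018]
contact_force: [-2.3, -0.8, -0.6]
opening: 0.45
grasp_force: 0.0
t 4.10 tcp [0.6763 0.0979 0.0552] shift(now axes) mm [ 0.2  5.7 32.7] F [-2.3 -0.8 -0.6] open 0.45 grip 0.0
turn deg [-0.7  0.3  0.5] shift in final axes [ 0.1  5.2 32.7]
[[206.05733926 208.84849521]]
```

View pics/g1.png

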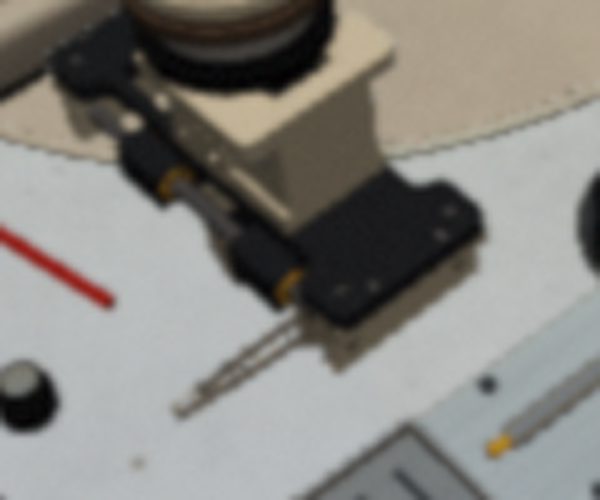

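The gripper hangs over the middle of the tweezers, with the butt showing at crop (183,410) between the finger lines. I descend and close.

```bash
python3 -m inch '[{"grip":0.45,"dx":0,"dy":4,"dz":12,"ax":0,"ay":0,"az":0},{"grip":0.45,"dx":0,"dy":0,"dz":11,"ax":0,"ay":0,"az":0},{"grip":0.45,"dx":0,"dy":0,"dz":10,"ax":0,"ay":0,"az":0},{"grip":0.45,"dx":0,"dy":0,"dz":0,"ax":0,"ay":0,"az":0},{"grip":0.45,"dx":0,"dy":0,"dz":0,"ax":0,"ay":0,"az":0}]' 10 && python3 -m inch '[{"grip":0,"dx":0,"dy":0,"dz":0,"ax":0,"ay":0,"az":0},{"grip":0,"dx":0,"dy":0,"dz":0,"ax":0,"ay":0,"az":0},{"grip":0,"dx":0,"dy":0,"dz":0,"ax":0,"ay":0,"az":0},{"grip":0,"dx":0,"dy":0,"dz":0,"ax":0,"ay":0,"az":0},{"grip":0,"dx":0,"dy":0,"dz":0,"ax":0,"ay":0,"az":0},{"grip":0,"dx":0,"dy":0,"dz":0,"ax":0,"ay":0,"az":0}]' 10
```

```text
time: 4.57
tool_pos: [0.6858, 0.0991, 0.0306]
tool_rot: [-2.409, -2.016, 0.0]
contact_force: [0.4, 0.1, 0.3]
opening: 0.448
grasp_force: 0.0
time: 5.07
tool_pos: [0.6861, 0.0989, 0.0307]
tool_rot: [2.41, 2.015, 0.0]
contact_force: [-0.2, 0.0, 0.4]
opening: 0.069
grasp_force: 0.0
```

```bash
python3 -m inch '[{"grip":0.4,"dx":0,"dy":-4,"dz":0,"ax":0,"ay":0,"az":0},{"grip":0.4,"dx":0,"dy":0,"dz":0,"ax":0,"ay":0,"az":0},{"grip":0.4,"dx":0,"dy":0,"dz":0,"ax":0,"ay":0,"az":0},{"grip":0.4,"dx":0,"dy":0,"dz":4.5,"ax":0,"ay":0,"az":0},{"grip":0.4,"dx":0,"dy":0,"dz":4,"ax":0,"ay":0,"az":0},{"grip":0.4,"dx":0,"dy":0,"dz":0,"ax":0,"ay":0,"az":0},{"grip":0.4,"dx":0,"dy":0,"dz":0,"ax":0,"ay":0,"az":0}]' 10 && python3 -m inch '[{"grip":0,"dx":0,"dy":0,"dz":0,"ax":0,"ay":0,"az":0},{"grip":0,"dx":0,"dy":0,"dz":0,"ax":0,"ay":0,"az":0},{"grip":0,"dx":0,"dy":0,"dz":0,"ax":0,"ay":0,"az":0},{"grip":0,"dx":0,"dy":0,"dz":0,"ax":0,"ay":0,"az":0},{"grip":0,"dx":0,"dy":0,"dz":0,"ax":0,"ay":0,"az":0},{"grip":0,"dx":0,"dy":0,"dz":0,"ax":0,"ay":0,"az":0}]' 10
```

```text
time: 5.65
tool_pos: [0.6816, 0.0995, 0.0213]
tool_rot: [-2.409, -2.015, 0.002]
contact_force: [-0.7, -0.1, 0.6]
opening: 0.396
grasp_force: 0.0
time: 6.15
tool_pos: [0.6822, 0.0996, 0.0221]
tool_rot: [2.41, 2.016, 0.0]
contact_force: [0.7, 0.0, 0.7]
opening: 0.112
grasp_force: 10.0
```

```bash
python3 -m inch '[{"grip":0,"dx":0,"dy":0,"dz":-15,"ax":0,"ay":0,"az":0},{"grip":0,"dx":0,"dy":0,"dz":-20,"ax":0,"ay":0,"az":0},{"grip":0,"dx":0,"dy":0,"dz":-15,"ax":0,"ay":0,"az":0},{"grip":0,"dx":0,"dy":0,"dz":0,"ax":0,"ay":0,"az":0}]' 10 && python3 -c "
from h import *
to([.581,.193,.045],[.978,-.207])"
```

```text
time: 6.48
tool_pos: [0.6853, 0.1, 0.0772]
tool_rot: [2.407, 2.013, 0.01]
contact_force: [0.2, 0.5, -0.1]
opening: 0.112
grasp_force: 10.0
t 6.48 tcp [0.6853 0.1    0.0772] shift(now axes) mm [  73.  -119.3   31.5] F [ 0.2  0.5 -0.1] open 0.112 grip 10.0
turn deg [ 0.4 -0.2  1.8] shift in final axes [  69.3 -121.3   32.2]
```

```bash
python3 -m inch '[{"grip":0,"dx":14,"dy":-24,"dz":0,"ax":0,"ay":0,"az":1},{"grip":0,"dx":14,"dy":-24,"dz":0,"ax":0,"ay":0,"az":0},{"grip":0,"dx":14,"dy":-24,"dz":0,"ax":0,"ay":0,"az":0},{"grip":0,"dx":14,"dy":-24,"dz":0,"ax":0,"ay":0,"az":0},{"grip":0,"dx":14,"dy":-24,"dz":0,"ax":0,"ay":0,"az":0},{"grip":0,"dx":0,"dy":0,"dz":0,"ax":0,"ay":0,"az":0},{"grip":0,"dx":0,"dy":0,"dz":0,"ax":0,"ay":0,"az":0},{"grip":0,"dx":0,"dy":0,"dz":0,"ax":0,"ay":0,"az":0}]' 10
python3 - <<'E'
from h import *
to([.581,.193,.034],[.978,-.207])
p=r.get_image("scene"); cv2.imwrite("pics/g2.png",cv2.resize(p["color"][180:320,160:310],None,fx=4,fy=4,interpolation=2))
E
```

```text
time: 7.15
tool_pos: [0.5782, 0.1909, 0.0725]
tool_rot: [2.426, 1.994, 0.001]
contact_force: [0.6, -0.5, 0.1]
opening: 0.112
grasp_force: 10.0
t 7.15 tcp [0.5782 0.1909 0.0725] shift(now axes) mm [ 2.6  2.3 38.5] F [ 0.6 -0.5  0.1] open 0.112 grip 10.0
turn deg [ 0.1 -0.   0.8] shift in final axes [ 2.6  2.3 38.5]
```

View pics/g2.png

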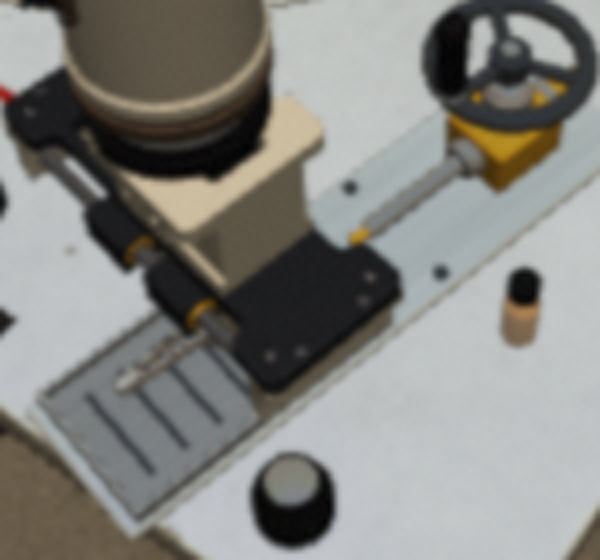

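The tweezers are held level over the tray, butt at crop (125,385), points towards the nozzle. I lower them and release.

```bash
python3 -m inch '[{"grip":0,"dx":2.6,"dy":2.3,"dz":15,"ax":0,"ay":0,"az":0.8},{"grip":0,"dx":0,"dy":0,"dz":14,"ax":0,"ay":0,"az":0},{"grip":0,"dx":0,"dy":0,"dz":6,"ax":0,"ay":0,"az":0},{"grip":0,"dx":0,"dy":0,"dz":3.5,"ax":0,"ay":0,"az":0},{"grip":0,"dx":0,"dy":0,"dz":0,"ax":0,"ay":0,"az":0},{"grip":0,"dx":0,"dy":0,"dz":0,"ax":0,"ay":0,"az":0}]' && python3 -m inch '[{"grip":0.3,"dx":0,"dy":0,"dz":0,"ax":0,"ay":0,"az":0},{"grip":0.3,"dx":0,"dy":0,"dz":0,"ax":0,"ay":0,"az":0},{"grip":0.3,"dx":0,"dy":0,"dz":0,"ax":0,"ay":0,"az":0},{"grip":0.3,"dx":0,"dy":0,"dz":-10,"ax":0,"ay":0,"az":0},{"grip":0.3,"dx":0,"dy":0,"dz":-30,"ax":0,"ay":0,"az":0},{"grip":0.4,"dx":0,"dy":0,"dz":-40,"ax":0,"ay":0,"az":0},{"grip":0.4,"dx":0,"dy":0,"dz":-40,"ax":0,"ay":0,"az":0},{"grip":0.4,"dx":0,"dy":0,"dz":-40,"ax":0,"ay":0,"az":0}]'
python3 - <<'E'
from h import *
to([.548,.038,.19],[.978,-.207])
p=r.get_image("scene"); cv2.imwrite("pics/g3.png",cv2.resize(p["color"][180:320,160:310],None,fx=4,fy=4,interpolation=2))
E
```

```text
time: 7.7
tool_pos: [0.5803, 0.1925, 0.033]
tool_rot: [-2.442, -1.977, 0.001]
contact_force: [0.0, -0.2, -0.3]
opening: 0.113
grasp_force: 10.0
time: 8.37
tool_pos: [0.58, 0.1931, 0.1959]
tool_rot: [-2.441, -1.977, -0.0]
contact_force: [2.0, 0.5, 0.2]
opening: 0.396
grasp_force: 0.0
t 8.37 tcp [0.58   0.1931 0.1959] shift(now axes) mm [-158.4    0.9    5.9] F [2.  0.5 0.2] open 0.396 grip 0.0
turn deg [ 0. -0. -0.] shift in final axes [-158.4    0.8    5.9]
```

View pics/g3.png

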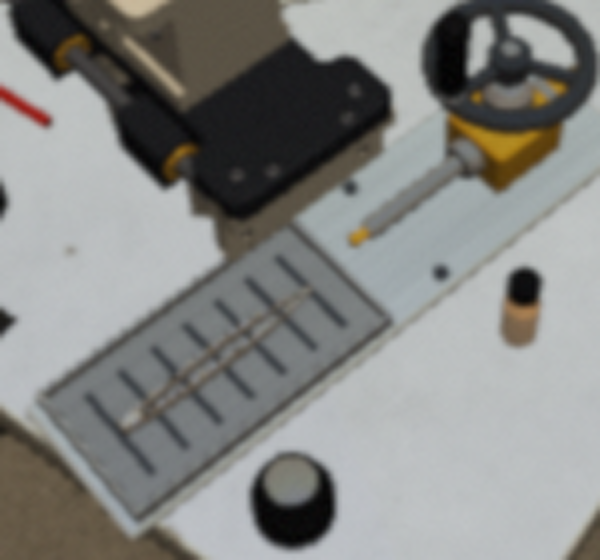

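Tweezers lie along the tray's middle, butt at crop (128,418), points at (310,290). I check that in numbers and go to the handle.

```bash
python3 -m inch '[{"grip":0.4,"dx":-39.5,"dy":0,"dz":0,"ax":0,"ay":0,"az":0},{"grip":0.4,"dx":-39.5,"dy":0,"dz":0,"ax":0,"ay":0,"az":0},{"grip":0.4,"dx":-39.5,"dy":0,"dz":0,"ax":0,"ay":0,"az":0},{"grip":0.4,"dx":-39.5,"dy":0,"dz":0,"ax":0,"ay":0,"az":0},{"grip":0.4,"dx":0,"dy":0,"dz":0,"ax":0,"ay":0,"az":0},{"grip":0.4,"dx":0,"dy":0,"dz":0,"ax":0,"ay":0,"az":0}]'
python3 - <<'E'
from h import *
to([.548,.0375,.124],[.978,-.207])
p=r.get_image("scene"); w=px2w(p,[[237.5,252.5],[192,284.5]],.015)[:,:2]-[.539+.0186,-.0015+.088]
print("tips,butt station",w@np.array([[.978,.207],[-.207,.978]]))
cv2.imwrite("pics/g4.png",cv2.resize(p["color"][130:260,210:350],None,fx=4,fy=4,interpolation=2))
E
```

```text
time: 8.92
tool_pos: [0.5474, 0.0353, 0.1944]
tool_rot: [2.446, 1.969, 0.001]
contact_force: [-0.4, 0.8, -0.2]
opening: 0.398
grasp_force: 0.0
t 8.92 tcp [0.5474 0.0353 0.1944] shift(now axes) mm [ 2.3  0.1 70.4] F [-0.4  0.8 -0.2] open 0.398 grip 0.0
turn deg [ 0.1  0.  -0.4] shift in final axes [ 2.3  0.1 70.4]
tips,butt station [[-0.00076209  0.04819152]
 [ 0.00355342  0.15986848]]
```

View pics/g4.png

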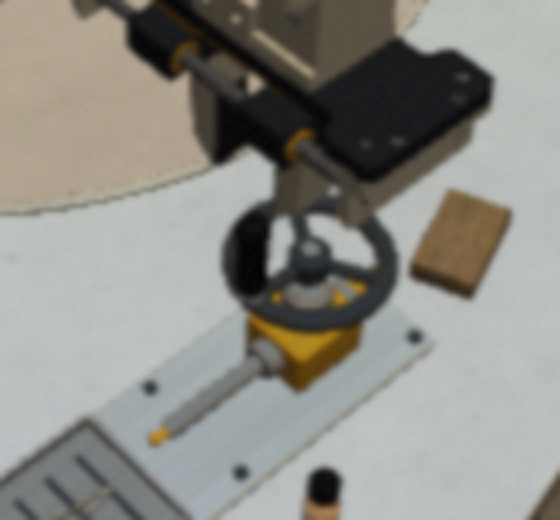

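The handle stands at crop (248,250), with the gripper above it. I descend and grip.

```bash
python3 -m inch '[{"grip":0.45,"dx":2,"dy":0,"dz":14,"ax":0,"ay":0,"az":0},{"grip":0.45,"dx":0,"dy":0,"dz":14,"ax":0,"ay":0,"az":0},{"grip":0.45,"dx":0,"dy":0,"dz":14,"ax":0,"ay":0,"az":0},{"grip":0.45,"dx":0,"dy":0,"dz":14,"ax":0,"ay":0,"az":0},{"grip":0.45,"dx":0,"dy":0,"dz":14,"ax":0,"ay":0,"az":0},{"grip":0.45,"dx":0,"dy":0,"dz":0,"ax":0,"ay":0,"az":0},{"grip":0.45,"dx":0,"dy":0,"dz":0,"ax":0,"ay":0,"az":0}]' && python3 -m inch '[{"grip":0,"dx":0,"dy":0,"dz":0,"ax":0,"ay":0,"az":0},{"grip":0,"dx":0,"dy":0,"dz":0,"ax":0,"ay":0,"az":0},{"grip":0,"dx":0,"dy":0,"dz":0,"ax":0,"ay":0,"az":0},{"grip":0,"dx":0,"dy":0,"dz":0,"ax":0,"ay":0,"az":0},{"grip":0,"dx":0,"dy":0,"dz":0,"ax":0,"ay":0,"az":0},{"grip":0,"dx":0,"dy":0,"dz":0,"ax":0,"ay":0,"az":0}]' 30; python3 -c "
import numpy as np
for k in range(12):
    a=np.radians([270-22.5*k,270-22.5*(k+1)]); print(k,np.round([-40*(np.sin(a[1])-np.sin(a[0])),-40*(np.cos(a[1])-np.cos(a[0]))],1))
"
```

```text
time: 9.55
tool_pos: [0.5476, 0.0425, 0.123]
tool_rot: [-2.437, -1.98, 0.002]
contact_force: [0.0, 1.1, -0.1]
opening: 0.45
grasp_force: 0.0
time: 10.05
tool_pos: [0.5496, 0.0407, 0.1244]
tool_rot: [2.44, 1.976, 0.004]
contact_force: [3.6, -0.3, 0.8]
opening: 0.176
grasp_force: 30.0
0 [-3.  15.3]
1 [-8.7 13. ]
2 [-13.    8.7]
3 [-15.3   3. ]
4 [-15.3  -3. ]
5 [-13.   -8.7]
6 [ -8.7 -13. ]
7 [ -3.  -15.3]
8 [  3.  -15.3]
9 [  8.7 -13. ]
10 [13.  -8.7]
11 [15.3 -3. ]
```

```bash
python3 -m inch '[{"grip":0,"dx":-3,"dy":15.3,"dz":0,"ax":0,"ay":0,"az":0},{"grip":0,"dx":-8.7,"dy":13,"dz":0,"ax":0,"ay":0,"az":0},{"grip":0,"dx":-13,"dy":8.7,"dz":0,"ax":0,"ay":0,"az":0},{"grip":0,"dx":-15.3,"dy":3,"dz":0,"ax":0,"ay":0,"az":0},{"grip":0,"dx":0,"dy":0,"dz":0,"ax":0,"ay":0,"az":0}]' && python3 -m inch '[{"grip":0,"dx":-15.3,"dy":-3,"dz":0,"ax":0,"ay":0,"az":0},{"grip":0,"dx":-13,"dy":-8.7,"dz":0,"ax":0,"ay":0,"az":0},{"grip":0,"dx":-8.7,"dy":-13,"dz":0,"ax":0,"ay":0,"az":0},{"grip":0,"dx":-3,"dy":-15.3,"dz":0,"ax":0,"ay":0,"az":0},{"grip":0,"dx":0,"dy":0,"dz":0,"ax":0,"ay":0,"az":0}]'
```

```text
time: 10.47
tool_pos: [0.5791, -0.0075, 0.1243]
tool_rot: [-2.442, -1.975, -0.002]
contact_force: [-0.4, 1.2, 4.8]
opening: 0.18
grasp_force: 30.0
time: 10.88
tool_pos: [0.5308, -0.0372, 0.1244]
tool_rot: [2.441, 1.977, 0.003]
contact_force: [-0.3, 0.7, 2.7]
opening: 0.178
grasp_force: 30.0
```

```bash
python3 -m inch '[{"grip":0,"dx":3,"dy":-15.3,"dz":0,"ax":0,"ay":0,"az":0},{"grip":0,"dx":8.7,"dy":-13,"dz":0,"ax":0,"ay":0,"az":0},{"grip":0,"dx":13,"dy":-8.7,"dz":0,"ax":0,"ay":0,"az":0},{"grip":0,"dx":7.7,"dy":-2,"dz":0,"ax":0,"ay":0,"az":0},{"grip":0,"dx":7.6,"dy":-1,"dz":0,"ax":0,"ay":0,"az":0},{"grip":0,"dx":4,"dy":0,"dz":0,"ax":0,"ay":0,"az":0},{"grip":0,"dx":0,"dy":0,"dz":0,"ax":0,"ay":0,"az":0},{"grip":0,"dx":0,"dy":0,"dz":0,"ax":0,"ay":0,"az":0}]'; python3 -c "
from h import *
to([.5402-.978*.04,.0018+.207*.04,.124],[.978,-.207])"
```

```text
time: 11.55
tool_pos: [0.5011, 0.0107, 0.1242]
tool_rot: [2.442, 1.974, -0.005]
contact_force: [-2.2, -7.7, 10.1]
opening: 0.178
grasp_force: 30.0
t 11.55 tcp [0.5011 0.0107 0.1242] shift(now axes) mm [-0.6  0.1  0.2] F [-2.2 -7.7 10.1] open 0.178 grip 30.0
turn deg [-0.   0.2 -0.1] shift in final axes [-0.6  0.1  0.2]
```

```bash
python3 -m inch '[{"grip":0,"dx":3,"dy":0,"dz":0,"ax":0,"ay":0,"az":0},{"grip":0,"dx":3,"dy":0,"dz":0,"ax":0,"ay":0,"az":0},{"grip":0,"dx":0,"dy":0,"dz":0,"ax":0,"ay":0,"az":0},{"grip":0,"dx":0,"dy":0,"dz":0,"ax":0,"ay":0,"az":0}]'; python3 -c "
from h import *
to([.5402-.978*.04,.0018+.207*.04,.124],[.978,-.207])
for k in range(16):
    a=np.radians([22.5*k,22.5*(k+1)]); print(k,np.round([-40*(np.sin(a[1])-np.sin(a[0])),-40*(np.cos(a[1])-np.cos(a[0]))],1))
"
```

```text
time: 11.88
tool_pos: [0.5013, 0.0111, 0.1241]
tool_rot: [2.444, 1.967, -0.013]
contact_force: [-5.2, -19.1, 13.6]
opening: 0.182
grasp_force: 30.0
t 11.88 tcp [0.5013 0.0111 0.1241] shift(now axes) mm [-1.1  0.   0.1] F [ -5.2 -19.1  13.6] open 0.182 grip 30.0
turn deg [-0.1  0.5 -0.4] shift in final axes [-1.1  0.   0.1]
0 [-15.3   3. ]
1 [-13.    8.7]
2 [-8.7 13. ]
3 [-3.  15.3]
4 [ 3.  15.3]
5 [ 8.7 13. ]
6 [13.   8.7]
7 [15.3  3. ]
8 [15.3 -3. ]
9 [13.  -8.7]
10 [  8.7 -13. ]
11 [  3.  -15.3]
12 [ -3.  -15.3]
13 [ -8.7 -13. ]
14 [-13.   -8.7]
15 [-15.3  -3. ]
```

The force climbed to 19 N with no further motion, so this is the hard stop. Now I unwind the push and open the valve.

```bash
python3 -m inch '[{"grip":0,"dx":-10,"dy":0,"dz":0,"ax":0,"ay":0,"az":0},{"grip":0,"dx":-15.3,"dy":3,"dz":0,"ax":0,"ay":0,"az":0},{"grip":0,"dx":-13,"dy":8.7,"dz":0,"ax":0,"ay":0,"az":0},{"grip":0,"dx":-8.7,"dy":13,"dz":0,"ax":0,"ay":0,"az":0},{"grip":0,"dx":-3,"dy":15.3,"dz":0,"ax":0,"ay":0,"az":0},{"grip":0,"dx":0,"dy":0,"dz":0,"ax":0,"ay":0,"az":0},{"grip":0,"dx":0,"dy":0,"dz":0,"ax":0,"ay":0,"az":0}]'; python3 -c "
from h import *
to([.5402-.207*.04,.0018-.978*.04,.124],[.978,-.207])"
```

```text
time: 12.47
tool_pos: [0.5329, -0.0376, 0.1243]
tool_rot: [2.441, 1.977, 0.002]
contact_force: [1.3, 0.3, 4.8]
opening: 0.182
grasp_force: 30.0
t 12.47 tcp [ 0.5329 -0.0376  0.1243] shift(now axes) mm [ 0.  -1.   0.3] F [1.3 0.3 4.8] open 0.182 grip 30.0
turn deg [ 0.1 -0.  -0. ] shift in final axes [ 0.  -1.   0.3]
```

Tracking is right at 90°. On with the remaining 630°.

```bash
python3 -m inch '[{"grip":0,"dx":3,"dy":15.3,"dz":0,"ax":0,"ay":0,"az":0},{"grip":0,"dx":8.7,"dy":13,"dz":0,"ax":0,"ay":0,"az":0},{"grip":0,"dx":13,"dy":8.7,"dz":0,"ax":0,"ay":0,"az":0},{"grip":0,"dx":15.3,"dy":3,"dz":0,"ax":0,"ay":0,"az":0},{"grip":0,"dx":15.3,"dy":-3,"dz":0,"ax":0,"ay":0,"az":0},{"grip":0,"dx":13,"dy":-8.7,"dz":0,"ax":0,"ay":0,"az":0},{"grip":0,"dx":8.7,"dy":-13,"dz":0,"ax":0,"ay":0,"az":0},{"grip":0,"dx":3,"dy":-15.3,"dz":0,"ax":0,"ay":0,"az":0}]' && python3 -m inch '[{"grip":0,"dx":-3,"dy":-15.3,"dz":0,"ax":0,"ay":0,"az":0},{"grip":0,"dx":-8.7,"dy":-13,"dz":0,"ax":0,"ay":0,"az":0},{"grip":0,"dx":-13,"dy":-8.7,"dz":0,"ax":0,"ay":0,"az":0},{"grip":0,"dx":-15.3,"dy":-3,"dz":0,"ax":0,"ay":0,"az":0},{"grip":0,"dx":0,"dy":0,"dz":0,"ax":0,"ay":0,"az":0},{"grip":0,"dx":0,"dy":0,"dz":0,"ax":0,"ay":0,"az":0}]';python3 -c "
from h import *
to([.5402-.978*.04,.0018+.207*.04,.124],[.978,-.207])"
```

```text
time: 13.13
tool_pos: [0.5516, 0.0403, 0.1244]
tool_rot: [2.437, 1.974, 0.007]
contact_force: [7.6, -5.6, -2.0]
opening: 0.177
grasp_force: 30.0
time: 13.63
tool_pos: [0.5008, 0.0092, 0.1243]
tool_rot: [2.442, 1.976, -0.001]
contact_force: [-1.7, -1.7, 9.8]
opening: 0.18
grasp_force: 30.0
t 13.63 tcp [0.5008 0.0092 0.1243] shift(now axes) mm [1.  0.  0.3] F [-1.7 -1.7  9.8] open 0.18 grip 30.0
turn deg [ 0.   0.  -0.1] shift in final axes [1.  0.  0.3]
```

```bash
python3 -m inch '[{"grip":0,"dx":-15.3,"dy":3,"dz":0,"ax":0,"ay":0,"az":0},{"grip":0,"dx":-13,"dy":8.7,"dz":0,"ax":0,"ay":0,"az":0},{"grip":0,"dx":-8.7,"dy":13,"dz":0,"ax":0,"ay":0,"az":0},{"grip":0,"dx":-3,"dy":15.3,"dz":0,"ax":0,"ay":0,"az":0},{"grip":0,"dx":3,"dy":15.3,"dz":0,"ax":0,"ay":0,"az":0},{"grip":0,"dx":8.7,"dy":13,"dz":0,"ax":0,"ay":0,"az":0},{"grip":0,"dx":13,"dy":8.7,"dz":0,"ax":0,"ay":0,"az":0},{"grip":0,"dx":15.3,"dy":3,"dz":0,"ax":0,"ay":0,"az":0}]' && python3 -m inch '[{"grip":0,"dx":15.3,"dy":-3,"dz":0,"ax":0,"ay":0,"az":0},{"grip":0,"dx":13,"dy":-8.7,"dz":0,"ax":0,"ay":0,"az":0},{"grip":0,"dx":8.7,"dy":-13,"dz":0,"ax":0,"ay":0,"az":0},{"grip":0,"dx":3,"dy":-15.3,"dz":0,"ax":0,"ay":0,"az":0},{"grip":0,"dx":-3,"dy":-15.3,"dz":0,"ax":0,"ay":0,"az":0},{"grip":0,"dx":-8.7,"dy":-13,"dz":0,"ax":0,"ay":0,"az":0},{"grip":0,"dx":-13,"dy":-8.7,"dz":0,"ax":0,"ay":0,"az":0},{"grip":0,"dx":-15.3,"dy":-3,"dz":0,"ax":0,"ay":0,"az":0}]' && python3 -m inch '[{"grip":0,"dx":0,"dy":0,"dz":0,"ax":0,"ay":0,"az":0},{"grip":0,"dx":0,"dy":0,"dz":0,"ax":0,"ay":0,"az":0},{"grip":0,"dx":0,"dy":0,"dz":0,"ax":0,"ay":0,"az":0}]'
python3 - <<'E'
from h import *
to([.5012,.0105,.124],[.978,-.207])
p=r.get_image("scene"); q=r.get_image("top")
a=cv2.resize(p["color"][140:310,170:340],(500,500),interpolation=2); b=cv2.resize(q["color"][140:300,140:240],(300,480),interpolation=2)
cv2.imwrite("pics/end.png",np.hstack([a,np.vstack([b,np.zeros((20,300,3),np.uint8)])]))
E
```

```text
time: 14.3
tool_pos: [0.5785, -0.0101, 0.1242]
tool_rot: [2.444, 1.973, -0.008]
contact_force: [-7.4, -7.8, 14.5]
opening: 0.18
grasp_force: 30.0
time: 14.97
tool_pos: [0.5018, 0.0136, 0.1244]
tool_rot: [-2.437, -1.982, -0.007]
contact_force: [5.5, 6.4, 3.1]
opening: 0.183
grasp_force: 30.0
time: 15.22
tool_pos: [0.5009, 0.0094, 0.1242]
tool_rot: [2.442, 1.976, -0.002]
contact_force: [-1.6, -1.5, 9.9]
opening: 0.178
grasp_force: 30.0
t 15.22 tcp [0.5009 0.0094 0.1242] shift(now axes) mm [1.1 0.1 0.2] F [-1.6 -1.5  9.9] open 0.178 grip 30.0
turn deg [-0.   0.1 -0.1] shift in final axes [1.1 0.1 0.2]
```

View pics/end.png

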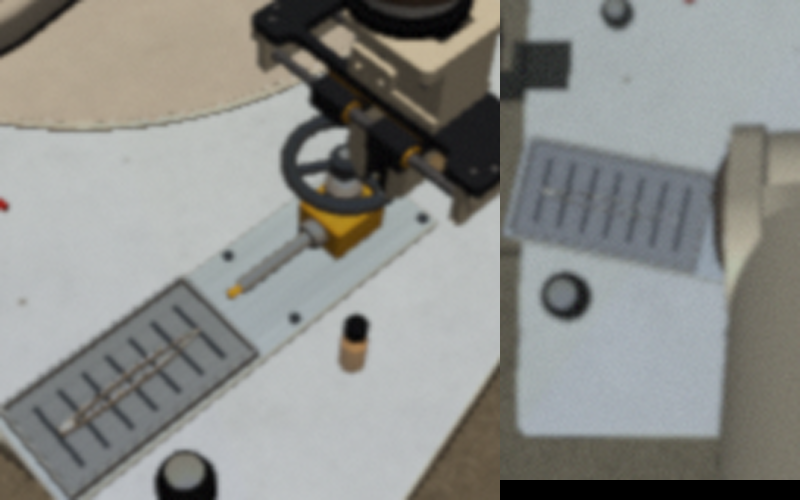

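The picture shows the handle (375,160) in the fingers, the tweezers in the tray from (65,428) to (195,333), and the vial and loupe standing. The TCP is within 2 mm (0.05 rad) of where it was at the stop, two turns on.

```bash
python3 -c "
from bench import r
print(r.job_done())"
```

```text
the job is handed in; nothing more can be done
None
```

I handed the job in at about 15 s of robot time, with no verdict returned: the tweezers lie let go along the tray's middle, points to the nozzle; the valve was shut to its hard stop and opened two turns (within about 0.05 rad by tool position); the handle is still gripped at 30 N; the vial and loupe stand in the last picture, and the wood block was out of that view but nothing went near it.

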